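# Pull the last hob knob for washing

## Robot

A 6-joint arm with a two-finger parallel gripper is mounted at the origin on the work surface. World frame = base frame: x ahead of the robot, y to its left, z up, the work surface at z = 0. Lengths are in m, angles in rad, forces in N, time in s.
With the tool pointing down it reaches from about 0.25 to 0.775 m from the base axis. Payload 4 kg.
Tool frame: the origin (TCP) lies midway between the tips of the shut fingers; the grasp point (between the pads) lies 19 mm behind it; x points along the fingers, z is the direction in which the jaws open and shut, and the axes are right-handed (so a half turn about x gives the same grasp; the last joint's range is limited). The gripper opens to 94 mm and grips with 3 to 60 N. Pads are 16 mm wide; open, the fingers measure 119 mm over their backs; the gripper's body (75 mm by 177 mm) begins 78 mm behind the grasp point.
Start: joints at [-1.212, 0.087, 1.371, -0, 1.684, -0.103], TCP at [0.245, -0.492, 0.206] pointing down, gripper open.
Joint ranges: [-3.1, 3.1], [-0.76, 2.03], [0.27, 2.55], [-1.08, 4.22], [0.17, 2.65], [-2.57, 2.57]. Speed limits (rad/s): [2.79, 2.79, 3.14, 3.14, 3.14, 3.14].

## Interface

Orientations are given as a unit quaternion [x, y, z, w].
In Python, from plant import state, read_camera, camera_params, sign_off gives the robot as it stands.
- The arm moves only by the shell command python3 -m handwheel 'ROWS' [FORCE]. ROWS is JSON, one flat list of numbers, 7 for each row, row after row: the turn, a rotation vector about the world's x, y, z in rad, then the shift along the world's x, y, z in cm, then the finger opening in cm, from 0 to 9.4. A call has 1 to 20 rows; each row is the pose to reach, as a shift and turn from the pose measured when the call began; what a row does not reach only later rows make up. A row lasts 1/12 s, in which the tool goes at most 41.7 mm and 7.16 degrees, less where a joint would pass 70% of its speed; a pose out of reach is approached as far as the arm can. A call with a gripper value outside its range is refused whole. The fingers move at their own pace and stop on an object; FORCE is the grip in N (left out, the last holds). Time passes only in rows, so rows that repeat a pose let the fingers close. It gives the time, the measured TCP pose, the force and the opening at its end, in the units of the state.
- state(): the state, without advancing time (a new reading comes with each control period).
- read_camera(name): name is "scene" or "top" or "wrist"; returns the picture (400x640x3 uint8, blue, green, red); there is no depth.
- camera_params(name): a dict with "fx", "fy", "cx", "cy" (pixels), "k1" (the pictures are not rectified: a ray, as slopes to the right and down, at radius r is drawn at 1 + k1 r^2 times it, then the intrinsics apply), "R" (3x3) and "t" (3): a world point X has camera coordinates R X + t. Camera axes: x right, y down, z forward; pixel columns grow to the right and rows downward; lengths in m; the calibration is good to about 2 mm. A picture is of the moment at which its call begins: read the wrist's pose just before it. camera_params takes no time and is no camera call; for the wrist camera it gives the pose at the moment of the call.
- sign_off(): hands the job in, once; it reports no verdict.
The state is a dict: "clock": time; "qpos": joint angles; "joint_velocities": joint speeds; "tau": joint torques, N m; "tcp_pos": TCP position; "eef_rot": TCP orientation; "contact_force": force on the tool from outside, world axes, zero at the start; "torque": the same for the moment, N m; "grip_width": finger opening in m.
Only numpy, scipy, OpenCV 4.12 (cv2) and the standard library are available. Lean on these libraries where they do the work, as an engineer would, in place of code of your own. Each camera call takes 0.05 s, during which the arm holds its last target. There are 200 camera calls.

## Task

Take the remaining control knob off the gas hob for washing: slide the forked foot of the knob puller in under the knob and pull it straight up off its spindle with the puller, never touching the knob with the gripper while it is still on. Set the knob down gently in the steel tray, standing right way up on its hub and clear of the one already there, which stays put. Then put the puller back down on the ledge, clear of hob and tray, and leave everything else where it is.

Things in the scene. Friction and masses are not known exactly. Their poses are not given: they have to be found in the camera images.
- knob_center (a point): Centre of the loose black control knob still on the hob, 14.5 mm above its underside; z up its axis. A disc 45 mm across, 17 mm thick (plus a 5 mm finger ridge on top), on a hub 20 mm across (collides as 22) and 11 mm long; 33 mm high in all, 45 g. Snug push fit: 8 to 15 N straight up draws it; it lets go after 9 mm, clears the spindle after 10. It then stands by itself on its hub.
- knob_under (a point): Point on the same knob's axis level with the underside of its disc, the face to hook under: 11 mm above the hub's underside. While the knob is home this face is 13.5 mm above the hob's steel top, all round the hub, and nothing but the 2.5 mm high bezel lies in that gap.
- spindle: The fixed control spindle with bezel that carries this knob; origin on its axis at the level of the hob's steel top, z up. Bezel 24 mm across, 2.5 mm high; brass spindle 8 mm thick, top 12.5 mm above the origin. The hub's underside rests on the bezel, so the knob's centre is 17 mm above this origin when home.
- bare_spindle: A like spindle, its knob already removed, 120 mm from the first on the hob's front strip (left or right of it); origin as above, top 12.5 mm above the origin.
- hob: Fixed steel gas hob, 480 mm (x, away from the robot) by 300 mm (y), top face 8 mm above the ledge; origin at the centre of its underside. The spindles stand 175 mm from its centre towards -x (the edge nearest the robot), 60 mm either side of the middle. An iron grate 46 mm high covers it from 75 mm before to 225 mm behind its centre; the strip round the knobs is clear.
- puller_grip (a point): Centre of the grip of the loose knob puller; axes of the puller. A steel C-frame, 160 g, standing upright on a flat forked foot. Grip: red bar 60 mm long (x), 18 mm wide (y), 18 mm high, its centre 64 mm above the foot's underside and straight above the fork's slot. An upright strap 26 mm wide, 36 mm behind (-x) the grip's centre, joins foot and grip.
- puller_fork (a point): Point 60 mm straight below the grip's centre, level with the tops of the tines; same axes. The fork opens to +x: two tines 4 mm thick, 8 mm wide, 27 mm apart inside, tips 28 mm ahead (+x) of this point, slot closed 14 mm behind it, foot 43 mm wide. With a knob's axis through this point its hub has 3 mm play all round and both tines are under the disc.
- tray: Fixed shallow steel tray 250 mm (x) by 160 mm (y), walls 4 mm thick and 18 mm high, floor 4 mm thick; origin under its centre on the ledge. Its middle and -x half are free; the other knob stands near its +x end.
- other_knob_center (a point): Centre of the second knob, same shape, loose, standing in the tray 75 to 90 mm from the tray's middle towards its +x end.
- griddle: Loose round cast-iron griddle 232 mm across, 20 mm high, on the grate towards the rear, handle 95 mm long out to its +y side; origin at the centre of its underside. 1.9 kg.
- spoon: Loose wooden spoon 265 mm long (x), 10 mm thick, lying on the ledge right of the hob; origin at its underside.
- opener: Loose flat steel bottle opener 150 mm long (x), 36 mm wide, 4 mm thick, lying on the ledge right of the hob; origin at its underside.
- container: Loose clear plastic container with green screw-top lid, 84 mm across, 111 mm high, at the back of the ledge; origin at the centre of its underside.
- bowl: Loose small white ceramic bowl, 116 mm across, 45 mm high, at the back of the ledge; origin at the centre of its underside.
Mind the look-alikes: they are no part of the job. What is shaped like the part that bears puller_grip but yellow is not meant.

How it is judged:
By the outcome, as a careful person would: the job done as asked, in the order asked, and still so for the second after the job is handed in, with the robot touching nothing.
It also fails if it takes over 56 s, if anything falls off the work surface, if the arm or the gripper's body presses on something with over 40 N, if the wrist force passes 120 N, or if a joint passes its speed limit or range.

## Working session

There is one attempt and no reset: what is moved stays moved. The work goes in short steps, Python scripts to look and compute and a shell command to move; the robot and the scene stay as the last step left them, time stands still between calls to the robot, and variables do not carry over. Pictures are saved under pics/ and viewed, about 8 in all and at most 12, crops included, and the job is handed in when it is done.

```bash
mkdir -p pics; ls
cat > h.py <<'E'
import numpy as np, cv2
from plant import state, read_camera, camera_params
def ray(P,px):
    u=np.array([(px[0]-P['cx'])/P['fx'],(px[1]-P['cy'])/P['fy']]);s=u.copy()
    for _ in range(20): s=u/(1+P['k1']*(s@s))
    R=np.array(P['R']);t=np.array(P['t']);return -R.T@t, R.T@np.array([s[0],s[1],1.])
def plane(P,px,z):
    o,d=ray(P,px);return o+d*(z-o[2])/d[2]
def proj(P,X):
    c=np.array(P['R'])@np.array(X)+np.array(P['t']);s=c[:2]/c[2];s=s*(1+P['k1']*(s@s))
    return np.array([s[0]*P['fx']+P['cx'],s[1]*P['fy']+P['cy']])
E
python3 - <<'E'
from h import *
s=state();print(s)
for n in ("top","scene"):
    im=read_camera(n);cv2.imwrite(f"pics/{n}0.png",im);P=camera_params(n);o,d=ray(P,(320,200));print(n,o,d,P['fx'],P['k1'])
E
```

```text
pics
{'clock': 0.0, 'qpos': array([-1.21213426e+00,  8.79322462e-02,  1.37223730e+00, -4.96072369e-05,
        1.68362670e+00, -1.03086039e-01]), 'joint_velocities': array([-9.92199787e-05, -3.73010186e-04, -1.71027071e-03, -3.57433339e-05,
       -1.74619993e-03, -2.41749000e-03]), 'tau': array([-1.07767995e-03, -3.40182602e+01, -3.02427042e+01,  7.16873445e-02,
        3.30098625e-02, -1.60312970e-04]), 'tcp_pos': array([ 0.2448227 , -0.49188192,  0.20432524]), 'eef_rot': array([ 0.37278299,  0.60177349, -0.37185817,  0.60051895]), 'contact_force': array([-0.07350664,  1.08279401,  0.67134615]), 'torque': array([-0.00333465, -0.00051935, -0.00857599]), 'grip_width': 0.09369401329919179}
top [ 0.42160819 -0.04167511  1.41688372] [ 0.1053749  -0.0043119  -0.99443831] 505.974512552549 -0.01985648750919679
scene [0.96077116 0.4448972  0.99441363] [-0.34321102 -0.46060088 -0.81856839] 377.5011238611271 -0.08118922545244273
```

View pics/top0.png

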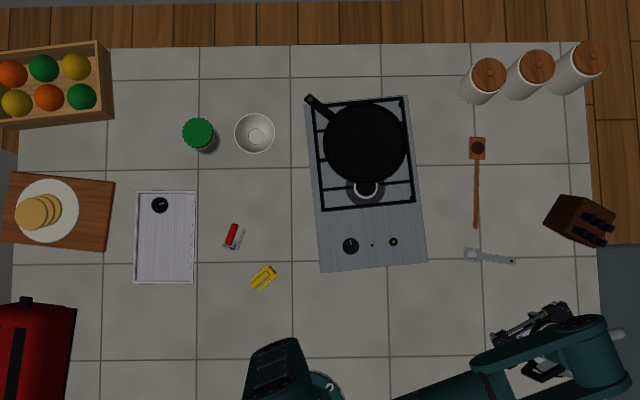

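View pics/scene0.png

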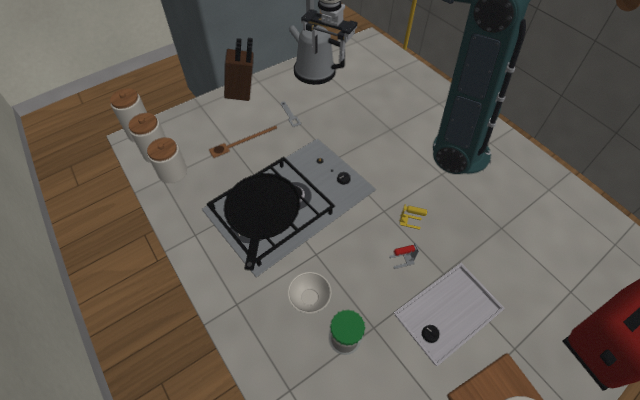

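Top view: the red-gripped puller is at (232,235) and its yellow look-alike at (264,277). The knob on the hob is at (350,246), against the second knob in the tray at (160,205) and the bare spindle at (393,241). I choose the red puller and the hob knob, and will check them in a close crop.

Run:
```python
from h import *
im=cv2.imread("pics/top0.png");sc=cv2.imread("pics/scene0.png");P=camera_params("top");S=camera_params("scene")
a=cv2.resize(im[210:300,210:300],(400,400),interpolation=2);b=cv2.resize(sc[225:285,370:430],(400,400),interpolation=2)
cv2.imwrite("pics/crop.png",np.hstack([a,b]))
def blob(im,x0,y0,x1,y1,f):
    m=np.zeros(im.shape[:2],np.uint8);m[y0:y1,x0:x1]=f(im[y0:y1,x0:x1].astype(int))
    n,l,st,c=cv2.connectedComponentsWithStats(m);i=1+np.argmax(st[1:,4]);pts=np.argwhere(l==i)[:,::-1].astype(np.float32)
    return c[i],st[i],cv2.minAreaRect(pts)
red=lambda a:((a[...,2]>100)&(a[...,1]<70)&(a[...,0]<70)).astype(np.uint8)
blk=lambda a:(a.max(2)<60).astype(np.uint8)
def tri(p,q):
    o1,d1=ray(P,p);o2,d2=ray(S,q);k=np.linalg.lstsq(np.c_[d1,-d2],o2-o1,rcond=None)[0]
    return (o1+k[0]*d1+o2+k[1]*d2)/2, np.linalg.norm(o1+k[0]*d1-o2-k[1]*d2)
for nm,A,B,f in (("grip",(210,210,260,260),(380,230,430,270),red),("knob",(335,230,365,262),(330,165,356,190),blk),("other",(145,190,175,220),(415,318,445,348),blk)):
    p=blob(im,*A,f);q=blob(sc,*B,f);print(nm,p,q[0],q[1]);print(tri(p[0],q[0]))
    for z in (.073,.022+.0,.03): print(z,plane(P,p[0],z))
    if nm=="grip":
        bx=cv2.boxPoints(p[2]);print([plane(P,x,.073)[:2].round(4) for x in bx])
```

```text
grip (array([230.00961538, 234.32692308]), array([225, 224,  11,  21, 104], dtype=int32), ((230.00686645507812, 234.31509399414062), (4.915728569030762, 20.95036506652832), 20.556045532226562)) [404.57142857 249.4789916 ] [395 245  20  10 119]
(array([0.47652357, 0.19380462, 0.06539811]), np.float64(0.0007064717518674176))
0.073 [0.47599942 0.19276045 0.073     ]
0.022 [0.47806355 0.20165721 0.022     ]
0.03 [0.47773977 0.20026164 0.03      ]
[array([0.4526, 0.2086]), array([0.5043, 0.1892]), array([0.4996, 0.1769]), array([0.4479, 0.1963])]
knob (array([350.31455399, 245.96713615]), array([343, 238,  16,  17, 213], dtype=int32), ((350.5, 246.0), (16.0, 15.0), 90.0)) [343.40322581 177.98387097] [337 172  13  13 124]
(array([ 0.44081129, -0.12837073,  0.02536326]), np.float64(0.0011386999723723707))
0.073 [ 0.44053437 -0.12580095  0.073     ]
0.022 [ 0.44125261 -0.1289935   0.022     ]
0.03 [ 0.44113995 -0.12849271  0.03      ]
other (array([159.30097087, 204.62135922]), array([151, 197,  17,  16, 206], dtype=int32), ((159.0, 204.5), (15.0, 16.0), 90.0)) [430.21212121 333.51948052] [422 325  17  18 231]
(array([0.56357997, 0.40033983, 0.01746396]), np.float64(0.0004923077064361495))
0.073 [0.55807542 0.3825949  0.073     ]
0.022 [0.56325431 0.39869583 0.022     ]
0.03 [0.56244194 0.39617019 0.03      ]
```

View pics/crop.png

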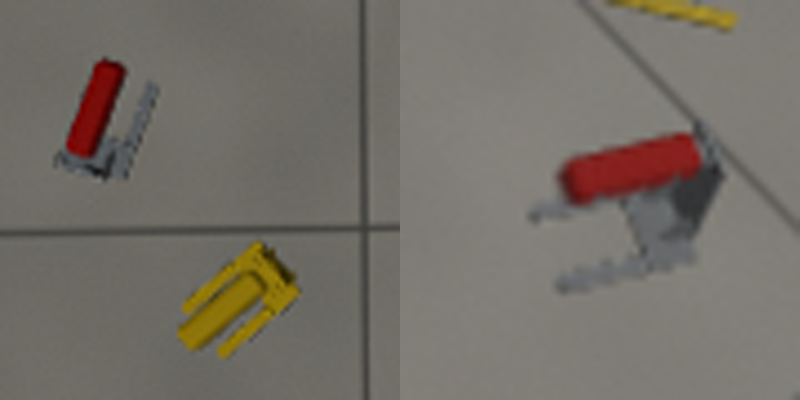

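Puller (red) stands upright with its fork opening towards +x (yaw ≈ -20°); yellow one points the other way. Knob lies at about (0.441,-0.129), z consistent with the given 25 mm. Next: tray corners, hob yaw, and the turn needed.

Run:
```python
from h import *
from scipy.spatial.transform import Rotation as Ro
P=camera_params("top")
c=np.array([plane(P,p,.018)[:2] for p in ((137,191),(196,191),(194,284),(133,283))]);print("tray",c.round(3).tolist(),c.mean(0))
k=plane(P,(350.3,246),.026)[:2]; b=plane(P,(393,241.5),.02)[:2];print("knob-bare",k,b,np.linalg.norm(k-b),"hob yaw",np.degrees(np.arctan2(*(k-b)[::-1]))-90)
s=state();R=Ro.from_quat(s['eef_rot']).as_matrix();print(R.round(3));jaw=np.degrees(np.arctan2(R[1,2],R[0,2]));print("jaw yaw",jaw)
g=np.array([.476,.193]);print("shift cm",(g-s['tcp_pos'][:2])*100)
for t in (69.5,-110.5):
  d=(t-jaw+180)%360-180;print(t,"turn",d, np.radians(d))
W=camera_params("wrist");o,d=ray(W,(320,200));print("wrist cam in tool",R.T@(o-s['tcp_pos']),R.T@d,W['fx'])
```

```text
tray [[0.603, 0.463], [0.6, 0.298], [0.344, 0.301], [0.349, 0.469]] [0.4739123  0.38264199]
knob-bare [ 0.44110727 -0.12870133] [ 0.45173191 -0.24687623] 0.11865155433330604 hob yaw 5.137424169223607
[[-0.001  0.895  0.446]
 [ 0.002  0.446 -0.895]
 [-1.     0.    -0.002]]
jaw yaw -63.54335464930934
shift cm [23.11292587 68.49290925]
69.5 turn 133.04335464930932 2.3220445865289534
-110.5 turn -46.95664535069065 -0.8195480670608393
wrist cam in tool [-0.17935184  0.07806238  0.00083836] [ 0.96571481 -0.25974066  0.01187238] 342.42983912866936
```

```bash
python3 -m handwheel '[0,0,1.2,12,34,0,9.4, 0,0,2.322,23.1,68.5,-4,9.4, 0,0,2.322,23.1,68.5,-4,9.4, 0,0,2.322,23.1,68.5,-4,9.4, 0,0,2.322,23.1,68.5,-4,9.4, 0,0,2.322,23.1,68.5,-4,9.4, 0,0,2.322,23.1,68.5,-4,9.4, 0,0,2.322,23.1,68.5,-4,9.4, 0,0,2.322,23.1,68.5,-4,9.4, 0,0,2.322,23.1,68.5,-4,9.4, 0,0,2.322,23.1,68.5,-4,9.4, 0,0,2.322,23.1,68.5,-4,9.4, 0,0,2.322,23.1,68.5,-4,9.4, 0,0,2.322,23.1,68.5,-4,9.4, 0,0,2.322,23.1,68.5,-4,9.4, 0,0,2.322,23.1,68.5,-4,9.4, 0,0,2.322,23.1,68.5,-4,9.4, 0,0,2.322,23.1,68.5,-4,9.4, 0,0,2.322,23.1,68.5,-4,9.4, 0,0,2.322,23.1,68.5,-4,9.4]' 40
python3 - <<'E'
from h import *
from scipy.spatial.transform import Rotation as Ro
s=state();W=camera_params("wrist");im=read_camera("wrist");cv2.imwrite("pics/w1.png",im)
R=Ro.from_quat(s['eef_rot']).as_matrix();print(s['tcp_pos'],R.round(3),s['qpos'],abs(s['joint_velocities']).max())
a=im.astype(int);m=((a[...,2]>100)&(a[...,1]<70)&(a[...,0]<70)).astype(np.uint8)
n,l,st,c=cv2.connectedComponentsWithStats(m);i=1+np.argmax(st[1:,4]);print(st[i],c[i])
pts=np.argwhere(l==i)[:,::-1].astype(np.float32);bx=cv2.boxPoints(cv2.minAreaRect(pts))
print(bx,[plane(W,x,.073)[:2].round(4).tolist() for x in bx],plane(W,bx.mean(0),.073))
E
```

```text
clock: 1.77
tcp_pos: [0.4754, 0.1942, 0.1632]
eef_rot: [-0.404, 0.582, 0.404, 0.579]
contact_force: [-0.3, 0.5, -0.3]
grip_width: 0.0939
[0.47540851 0.19424386 0.1632454 ] [[-0.003 -0.938  0.347]
 [-0.003  0.347  0.938]
 [-1.     0.002 -0.003]] [ 2.78541155e-01  2.12209753e-02  1.52347322e+00 -1.59187061e-03
  1.60058412e+00 -9.38167540e-01] 0.10069108422282994
[ 305  173   20   68 1333] [314.42985746 206.10427607]
[[305. 173.]
 [324. 173.]
 [324. 240.]
 [305. 240.]] [[0.4464, 0.1947], [0.4516, 0.2089], [0.5054, 0.1894], [0.4999, 0.1744]] [0.47511253 0.19210949 0.073     ]
```

```bash
python3 -m handwheel '[0,0,0,0,-0.2,-4,9.4, 0,0,0,0,-0.2,-8,9.4, 0,0,0,0,-0.2,-10.8,9.4, 0,0,0,0,-0.2,-11.8,9.4, 0,0,0,0,-0.2,-11.8,9.4, 0,0,0,0,-0.2,-11.8,5, 0,0,0,0,-0.2,-11.8,1, 0,0,0,0,-0.2,-11.8,1, 0,0,0,0,-0.2,-11.8,1, 0,0,0,0,-0.2,-11.8,1, 0,0,0,0,-0.2,-11.8,1, 0,0,0,0,-0.2,-11.8,1, 0,0,0,0,-0.2,-11.8,1, 0,0,0,0,-0.2,-11.8,1]' 50
```

```text
clock: 2.98
tcp_pos: [0.4754, 0.1915, 0.0455]
eef_rot: [-0.403, 0.582, 0.403, 0.58]
contact_force: [-0.0, -0.1, 0.3]
grip_width: 0.0373
```

```bash
python3 -m handwheel '[0,0,0,0,0,0,1, 0,0,0,0,0,0,1, 0,0,0,0,0,0,1, 0,0,0,0,0,0,1, 0,0,0,0,0,0,1, 0,0,0,0,0,0,1, 0,0,0,0,0,0,1, 0,0,0,0,0,0,1]' 50
```

```text
clock: 3.65
tcp_pos: [0.4753, 0.1915, 0.0454]
eef_rot: [-0.403, 0.582, 0.403, 0.58]
contact_force: [0.2, -0.1, -1.8]
grip_width: 0.0176
```

```bash
python3 -m handwheel '[0,0,0,0,0,3,1, 0,0,0,0,0,5.5,1, 0,0,0.12,-3,-6,5.5,1, 0,0,0.24,-5,-10,5.5,1, 0,0,0.36,-7,-14,5.5,1, 0,0,0.44,-9,-18,5.5,1, 0,0,0.44,-10.4,-22,5.5,1, 0,0,0.44,-10.4,-25.7,5.5,1, 0,0,0.44,-10.4,-25.7,5.5,1, 0,0,0.44,-10.4,-25.7,5.5,1, 0,0,0.44,-10.4,-25.7,5.5,1, 0,0,0.44,-10.4,-25.7,5.5,1]' 50
python3 - <<'E'
from h import *
from scipy.spatial.transform import Rotation as Ro
s=state();W=camera_params("wrist");im=read_camera("wrist");cv2.imwrite("pics/w2.png",im)
R=Ro.from_quat(s['eef_rot']).as_matrix();print(s['tcp_pos'],R.round(3),abs(s['joint_velocities']).max())
for X in ((.441,-.129,.0385),(.441,-.129,.0215)):print(proj(W,X))
E
```

```text
clock: 4.65
tcp_pos: [0.3712, -0.0651, 0.1003]
eef_rot: [0.52, -0.48, -0.52, -0.478]
contact_force: [0.4, -0.3, -1.4]
grip_width: 0.0179
[ 0.37122523 -0.06512603  0.10030692] [[-0.002 -0.997 -0.081]
 [-0.003 -0.081  0.997]
 [-1.     0.002 -0.002]] 0.037879131924118514
[230.29001673 293.66166796]
[235.10631396 283.25722279]
```

View pics/w2.png

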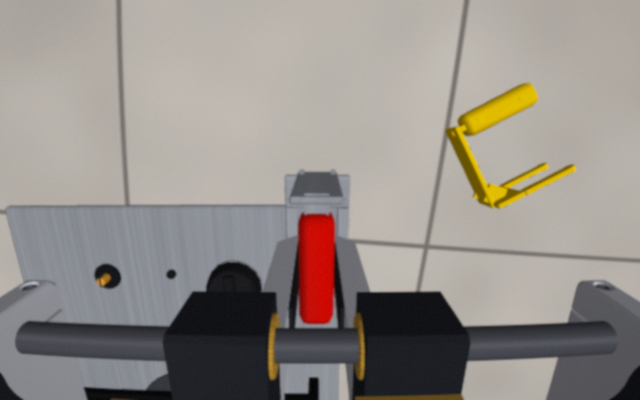

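The view is upside down (x down the picture). The knob at (233,285) is half hidden by a finger, with the bare spindle at (107,276) and yellow look-alike at right; the puller hangs square to the hob's front edge. I move 4 cm forward for a full view.

```bash
python3 -m handwheel '[0,0,0,3,0,0,1, 0,0,0,4,0,0,1, 0,0,0,4,0,0,1, 0,0,0,4,0,0,1]' 50
python3 - <<'E'
from h import *
s=state();W=camera_params("wrist");im=read_camera("wrist");cv2.imwrite("pics/w3.png",im)
print(s['tcp_pos'],abs(s['joint_velocities']).max(),s['eef_rot'])
a=im.astype(int);m=(a.max(2)<70).astype(np.uint8);m[:, :170]=0;m[290:]=0;m[:,285:]=0
n,l,st,c=cv2.connectedComponentsWithStats(m)
for i in range(1,n):
    if st[i,4]>200: print(st[i],c[i])
# predicted silhouette for reference: disc top & underside circles at guess
th=np.linspace(0,2*np.pi,90)
def sil(x,y):
    q=np.array([proj(W,(x+.0225*np.cos(t),y+.0225*np.sin(t),z)) for z in (.0215,.0385) for t in th]);return q.min(0),q.max(0)
print(sil(.441,-.129),sil(.441,-.127))
cv2.imwrite("pics/c3.png",cv2.resize(im[170:330,100:380],(700,400)))
E
```

```text
clock: 5.03
tcp_pos: [0.4113, -0.0634, 0.0999]
eef_rot: [-0.521, 0.48, 0.521, 0.477]
contact_force: [-0.8, -0.2, -1.2]
grip_width: 0.0175
[ 0.41132325 -0.06335327  0.09992788] 0.02225328891781089 [-0.52055198  0.47955323  0.52147051  0.47657407]
[ 203  215   57   56 2386] [231.16596815 241.91198659]
(array([198.79433602, 212.32232054]), array([260.89736892, 273.8023988 ])) (array([201.38106651, 212.53378952]), array([263.36431295, 274.02243643]))
```

View pics/c3.png

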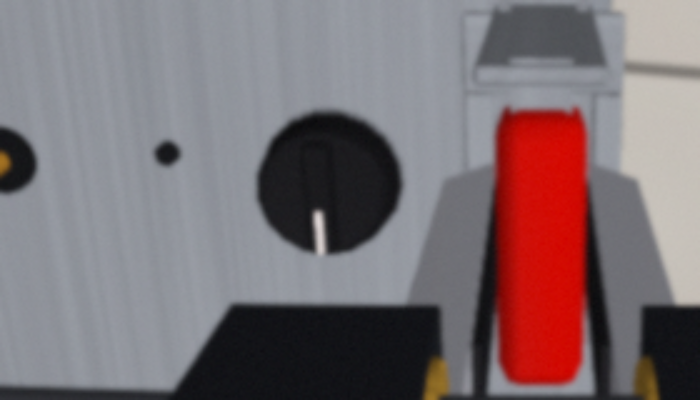

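Run:
```python
from h import *
from scipy.spatial.transform import Rotation as Ro
s=state();W=camera_params("wrist");T=camera_params("top");im=cv2.imread("pics/w3.png");t0=cv2.imread("pics/top0.png")
for z in (.0215,.03,.0385): print("knob",z,plane(W,(231.2,242.6),z), "top cam",plane(T,(350.4,246),z))
R=Ro.from_quat(s['eef_rot']).as_matrix();fx=-R[:,1];print(s['tcp_pos'],"fork yaw",np.degrees(np.arctan2(fx[1],fx[0])))
a=im.astype(int);m=(a[...,2]>100)&(a[...,1]<70)&(a[...,0]<70)
ys=np.argwhere(m);
for r in (225,250,280,300):
    c=ys[ys[:,0]==r][:,1]
    if len(c):
        X=plane(W,((c.min()+c.max())/2,r),s['tcp_pos'][2]+.0185+.009);d=X-s['tcp_pos'];print(r,X,"ahead",d@fx,"left of tcp",d@R[:,2])
# bare spindle in wrist picture
m=(a[...,2]-a[...,0]>60)&(a[...,1]>60);m[:,150:]=0;p=np.argwhere(m).mean(0)[::-1];print("bare",p,plane(W,p,.0205))
# hob front edge at three columns
g=cv2.cvtColor(im,6).astype(int)
```

```text
knob 0.0215 [ 0.44388415 -0.13079308  0.0215    ] top cam [ 0.4411662  -0.12925752  0.0215    ]
knob 0.03 [ 0.44027141 -0.12880787  0.03      ] top cam [ 0.44104706 -0.12872402  0.03      ]
knob 0.0385 [ 0.43665868 -0.12682266  0.0385    ] top cam [ 0.44092792 -0.12819051  0.0385    ]
[ 0.41091248 -0.06355163  0.0999258 ] fork yaw 4.880764586386797
225 [ 0.38646501 -0.06638122  0.1274258 ] ahead -0.024705386585482325 left of tcp -0.0007931246257008149
250 [ 0.39905746 -0.06506489  0.1274258 ] ahead -0.012046697932240887 left of tcp -0.0005530635980283463
280 [ 0.41498392 -0.06369749  0.1274258 ] ahead 0.003938233184612162 left of tcp -0.0005458006048232483
300 [ 0.4261861 -0.0632399  0.1274258] ahead 0.015138647060109688 left of tcp -0.0010430639275255968
bare [ 96.10655738 236.40163934] [ 0.44955264 -0.24532998  0.0205    ]
```

```bash
python3 -m handwheel '[0,0,0,-4,0,0,1, 0,0,0,-4,-3.5,0,1, 0,0,0,-4,-7.1,0,1, 0,0,0,-4,-7.1,-2.5,1, 0,0,0,-4,-7.1,-4,1, 0,0,0,-4,-7.1,-4,1, 0,0,0,-4,-7.1,-4,1]' 50
python3 - <<'E'
from h import *
from scipy.spatial.transform import Rotation as Ro
s=state();R=Ro.from_quat(s['eef_rot']).as_matrix();f=-R[:,1];print(s['tcp_pos'],f,R[:,0],"go cm",(np.array([.4405,-.1287])-s['tcp_pos'][:2])*100,s['contact_force'])
cv2.imwrite("pics/w4.png",read_camera("wrist")); cv2.imwrite("pics/s4.png",cv2.resize(read_camera("scene")[130:230,290:410],(720,600),interpolation=2))
E
```

```text
clock: 5.67
tcp_pos: [0.3697, -0.1339, 0.0593]
eef_rot: [-0.52, 0.48, 0.522, 0.476]
contact_force: [0.5, 0.3, -0.9]
grip_width: 0.0178
[ 0.36966443 -0.13386546  0.059296  ] [ 0.99634274  0.08522906 -0.00609596] [-0.00602271 -0.00111651 -0.99998124] go cm [7.08355743 0.51654582] [ 0.45937427  0.31320284 -0.92026657]
```

View pics/s4.png

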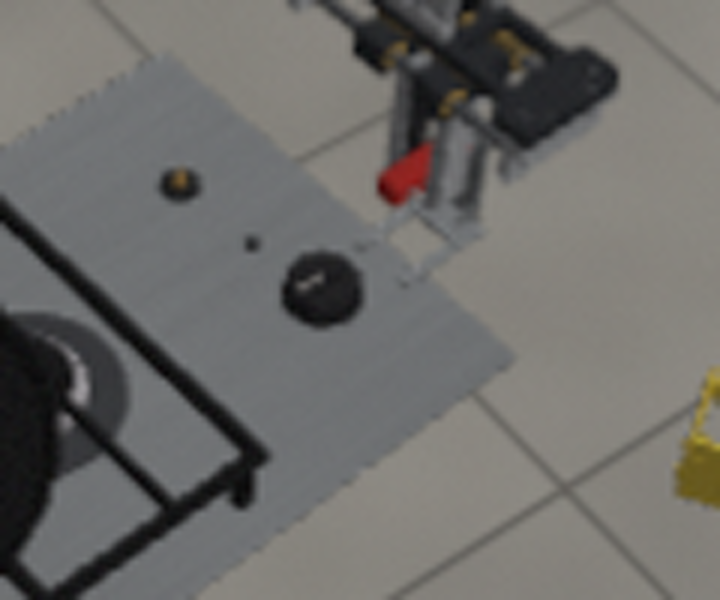

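```bash
python3 -m handwheel '[0,0,0,1,0,0.05,1, 0,0,0,2,0.07,0.05,1, 0,0,0,3,0.16,0.05,1, 0,0,0,4,0.25,0.05,1, 0,0,0,5,0.33,0.05,1, 0,0,0,6,0.42,0.05,1, 0,0,0,7.05,0.51,0.05,1, 0,0,0,7.05,0.51,0.05,1, 0,0,0,7.05,0.51,0.05,1]' 50
python3 - <<'E'
from h import *
s=state();print(s['tcp_pos'],s['contact_force'],s['torque'])
b=cv2.resize(read_camera("scene")[140:220,300:380],(400,400),interpolation=2);a=cv2.resize(read_camera("top")[210:280,315:385],(400,400),interpolation=2)
cv2.imwrite("pics/s5.png",np.hstack([b,a]))
E
```

```text
clock: 6.52
tcp_pos: [0.4422, -0.1292, 0.0612]
eef_rot: [-0.521, 0.479, 0.521, 0.476]
contact_force: [-0.7, -0.2, -2.5]
grip_width: 0.0179
[ 0.44219408 -0.12918531  0.06118115] [-0.66518346 -0.20415011 -2.48849916] [ 0.09254991 -0.13921087  0.01552477]
```

View pics/s5.png

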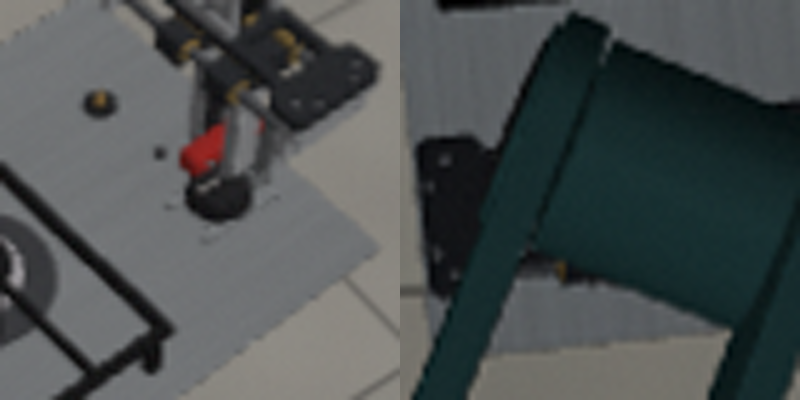

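The fork is under the disc: both tine tips show beyond the knob at (165,207) and (215,238) in the left crop, and forces are small. Pull slowly.

```bash
python3 -m handwheel '[0,0,0,0,0,0.15,1, 0,0,0,0,0,0.3,1, 0,0,0,0,0,0.45,1, 0,0,0,0,0,0.6,1, 0,0,0,0,0,0.75,1, 0,0,0,0,0,0.9,1, 0,0,0,0,0,1.05,1, 0,0,0,0,0,1.2,1, 0,0,0,0,0,1.3,1, 0,0,0,0,0,1.4,1, 0,0,0,0,0,1.5,1, 0,0,0,0,0,1.6,1, 0,0,0,0,0,1.7,1, 0,0,0,0,0,1.8,1, 0,0,0,0,0,1.9,1, 0,0,0,0,0,2,1, 0,0,0,0,0,2,1]' 50
python3 - <<'E'
from h import *
s=state();print(s['tcp_pos'],s['contact_force'])
b=cv2.resize(read_camera("scene")[130:220,300:390],(450,450),interpolation=2)
cv2.imwrite("pics/s6.png",b)
E
```

```text
clock: 8.03
tcp_pos: [0.4416, -0.1293, 0.0814]
eef_rot: [-0.521, 0.48, 0.521, 0.477]
contact_force: [0.2, 0.2, -1.9]
grip_width: 0.0179
[ 0.44158767 -0.1293007   0.0814006 ] [ 0.17373954  0.19885458 -1.94906124]
```

View pics/s6.png

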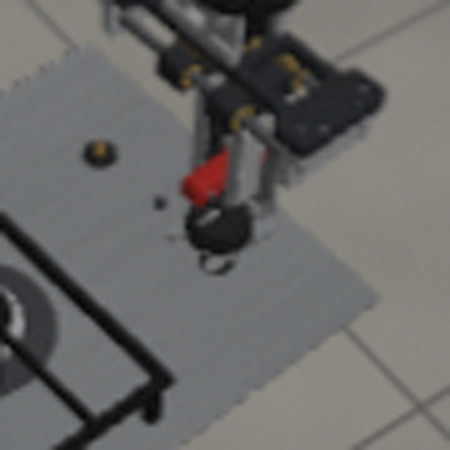

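The knob is off and riding level on the fork above the bare bezel (ring at (215,262)). I carry it smoothly to the tray's middle.

```bash
python3 -m handwheel '[0,0,0,0,0,0.7,1, 0,0,0,0,0,1.8,1, 0,0,0,0,0,3,1, 0,0,0,0,0.3,4.2,1, 0,0,0,0,0.9,5.4,1, 0,0,0,0,1.8,6.1,1, 0,0,-0.01,0.1,3,6.5,1, 0,0,-0.02,0.3,4.5,6.5,1, 0,0,-0.03,0.5,6.2,6.5,1, 0,0,-0.04,0.7,8.1,6.5,1, 0,0,-0.05,0.9,10.1,6.5,1, 0,0,-0.06,1.1,12.1,6.5,1, 0,0,-0.07,1.3,14.1,6.5,1, 0,0,-0.08,1.5,16.1,6.5,1, 0,0,-0.09,1.7,18,6.5,1, 0,0,-0.1,1.9,19.6,6.5,1, 0,0,-0.1,2.1,20.9,6.5,1, 0,0,-0.1,2.2,21.8,6.5,1, 0,0,-0.1,2.2,22.2,6.5,1, 0,0,-0.1,2.2,22.2,6.5,1]' 50
python3 - <<'E'
from h import *
s=state();print("to go cm",(np.array([.475,.382])-s['tcp_pos'][:2])*100,s['tcp_pos'])
E
```

```text
clock: 9.75
tcp_pos: [0.4634, 0.0935, 0.1465]
eef_rot: [-0.497, 0.505, 0.497, 0.502]
contact_force: [-0.2, 0.5, -2.5]
grip_width: 0.0179
to go cm [ 1.15663686 28.85384532] [0.46343363 0.09346155 0.14651156]
```

```bash
python3 -m handwheel '[0,0,0,0,0.3,0,1, 0,0,0,0,0.9,0,1, 0,0,0,0.1,1.8,0,1, 0,0,0,0.2,3,0,1, 0,0,0,0.3,4.5,0,1, 0,0,0,0.4,6.3,0,1, 0,0,0,0.5,8.3,0,1, 0,0,0,0.6,10.3,0,1, 0,0,0,0.7,12.3,0,1, 0,0,0,0.8,14.3,0,1, 0,0,0,0.9,16.3,0,1, 0,0,0,1,18.3,0,1, 0,0,0,1.1,20.3,0,1, 0,0,0,1.1,22.3,0,1, 0,0,0,1.1,24.1,0,1, 0,0,0,1.1,25.7,0,1, 0,0,0,1.1,27,0,1, 0,0,0,1.1,28,0,1, 0,0,0,1.1,28.6,0,1, 0,0,0,1.1,28.8,0,1]' 50
python3 - <<'E'
from h import *
s=state();print("to go cm",(np.array([.475,.382])-s['tcp_pos'][:2])*100,s['tcp_pos'],s['eef_rot'],s['contact_force'])
a=read_camera("scene");b=read_camera("wrist")
cv2.imwrite("pics/s7.png",np.hstack([cv2.resize(a[230:370,380:520],(400,400)),cv2.resize(b,(400,250))[:, :].copy() if 0 else cv2.copyMakeBorder(cv2.resize(b,(400,250)),0,150,0,0,0)]))
E
```

```text
clock: 11.42
tcp_pos: [0.4743, 0.3823, 0.1463]
eef_rot: [-0.497, 0.504, 0.497, 0.501]
contact_force: [-0.3, -0.5, -1.9]
grip_width: 0.0178
to go cm [ 0.06760644 -0.02862689] [0.47432394 0.38228627 0.14632464] [-0.49684346  0.50449968  0.49728028  0.50133718] [-0.26685236 -0.49775046 -1.93717942]
```

View pics/s7.png

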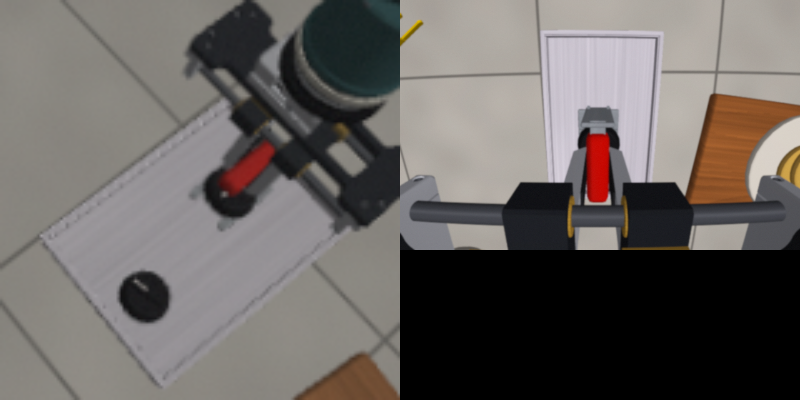

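```bash
python3 -m handwheel '[0,0,0,0,0,-0.5,1, 0,0,0,0,0,-1.5,1, 0,0,0,0,0,-3,1, 0,0,0,0,0,-4.7,1, 0,0,0,0,0,-6.2,1, 0,0,0,0,0,-7.3,1, 0,0,0,0,0,-8,1, 0,0,0,0,0,-8.3,1, 0,0,0,0,0,-8.5,1, 0,0,0,0,0,-8.65,1, 0,0,0,0,0,-8.8,1, 0,0,0,0,0,-8.9,1, 0,0,0,0,0,-9,1, 0,0,0,0,0,-9.1,1, 0,0,0,0,0,-9.2,1, 0,0,0,0,0,-9.3,1, 0,0,0,0,0,-9.3,1, 0,0,0,0,0,-9.3,1]' 50
python3 - <<'E'
from h import *
s=state();print(s['tcp_pos'],s['contact_force'])
a=read_camera("scene")
cv2.imwrite("pics/s8.png",cv2.resize(a[270:350,400:480],(480,480),interpolation=2))
E
```

```text
clock: 13.02
tcp_pos: [0.4745, 0.3813, 0.0534]
eef_rot: [-0.497, 0.505, 0.497, 0.501]
contact_force: [0.0, -0.3, -1.8]
grip_width: 0.0177
[0.47447411 0.3812966  0.05339566] [ 0.01250583 -0.33502375 -1.80234018]
```

View pics/s8.png

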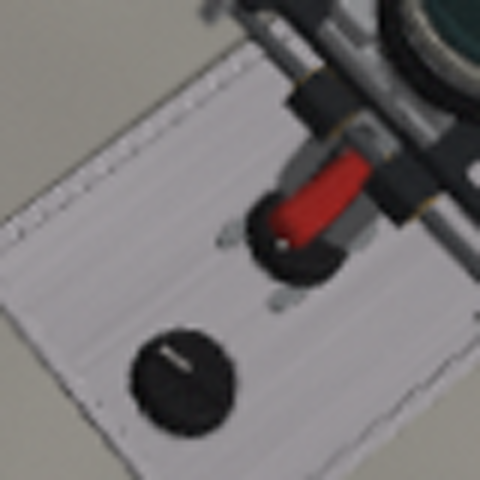

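Knob's hub is on the tray floor and the fork hangs free below the disc (tine tips at (232,235), (285,298)); back out slowly.

```bash
python3 -m handwheel '[0,0,0,-0.3,0,0,1, 0,0,0,-0.8,0.01,0,1, 0,0,0,-1.4,0.02,0,1, 0,0,0,-2,0.03,0,1, 0,0,0,-2.6,0.04,0,1, 0,0,0,-3.2,0.05,0,1, 0,0,0,-3.8,0.06,0,1, 0,0,0,-4.4,0.07,0,1, 0,0,0,-5,0.08,0,1, 0,0,0,-5.5,0.09,0,1, 0,0,0,-5.8,0.09,0,1, 0,0,0,-5.8,0.09,0,1]' 50
python3 - <<'E'
from h import *
s=state();print(s['tcp_pos'],s['contact_force'])
a=read_camera("scene")
cv2.imwrite("pics/s9.png",cv2.resize(a[270:350,400:500],(600,480),interpolation=2))
E
```

```text
clock: 14.07
tcp_pos: [0.4158, 0.3823, 0.0535]
eef_rot: [-0.497, 0.505, 0.497, 0.501]
contact_force: [-0.2, 0.5, -1.7]
grip_width: 0.0174
[0.41580924 0.38230174 0.05349363] [-0.21085453  0.52000166 -1.72877853]
```

View pics/s9.png

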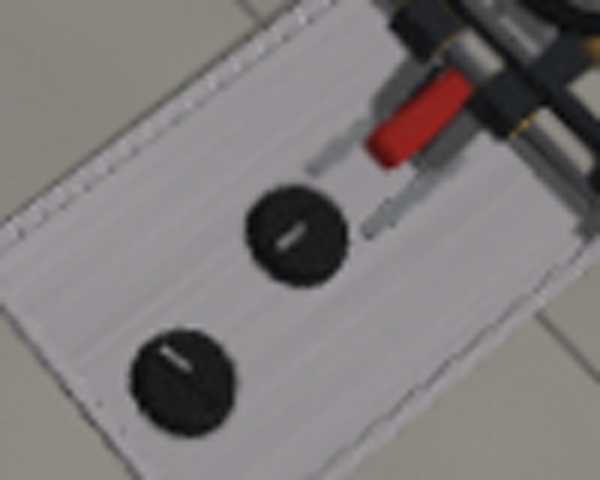

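```bash
python3 -m handwheel '[0,0,0,-0.2,0,1,1, 0,0,0,-0.2,0,3,1, 0,0,0,-0.2,0,5.5,1, 0,0,0,0,-1,7,1, 0,0,0,1,-4,7,1, 0,0,0,3,-8,7,1, 0,0,0,5,-12,7,1, 0,0,0,6.4,-15.5,7,1, 0,0,0,6.4,-17.7,6.5,1, 0,0,0,6.4,-17.7,4.5,1, 0,0,0,6.4,-17.7,2.5,1, 0,0,0,6.4,-17.7,1,1, 0,0,0,6.4,-17.7,0,1, 0,0,0,6.4,-17.7,-0.3,1, 0,0,0,6.4,-17.7,-0.5,1, 0,0,0,6.4,-17.7,-0.6,1, 0,0,0,6.4,-17.7,-0.6,1]' 50
```

```text
clock: 15.53
tcp_pos: [0.481, 0.2057, 0.0485]
eef_rot: [-0.497, 0.504, 0.497, 0.502]
contact_force: [-0.6, 0.9, -1.8]
grip_width: 0.0175
```

```bash
python3 -m handwheel '[0,0,0,0,0,-0.1,1, 0,0,0,0,0,-0.2,1, 0,0,0,0,0,-0.27,1, 0,0,0,0,0,-0.33,1, 0,0,0,0,0,-0.33,1, 0,0,0,0,0,-0.33,1]' 50
```

```text
clock: 16.03
tcp_pos: [0.4812, 0.2058, 0.0455]
eef_rot: [-0.497, 0.504, 0.497, 0.502]
contact_force: [0.5, 1.1, -1.4]
grip_width: 0.0174
```

```bash
python3 -m handwheel '[0,0,0,0,0,-0.05,2.2, 0,0,0,0,0,-0.05,2.6, 0,0,0,0,0,-0.05,3.5, 0,0,0,0,0,-0.05,5, 0,0,0,0,0,-0.05,6, 0,0,0,0,0,-0.05,6, 0,0,0,0,0,-0.05,6, 0,0,0,0,0,-0.05,6, 0,0,0,0,0,-0.05,6, 0,0,0,0,0,2,6, 0,0,0,0,0,5,6, 0,0,0,0,0,8,6, 0,0,0,0,0,12,6, 0,0,0,-3,0,16,6, 0,0,0,-8,-8,18,6, 0,0,0,-12,-15,18,6, 0,0,0,-15,-22,18,6, 0,0,0,-15,-29,18,6, 0,0,0,-15,-35,18,6, 0,0,0,-15,-35,18,6]' 10
python3 - <<'E'
from h import *
a=read_camera("scene");t=read_camera("top");s=state();print(s['clock'],s['tcp_pos'],s['contact_force'])
cv2.imwrite("pics/f.png",np.hstack([cv2.resize(a[150:350,300:500],(400,400)),cv2.resize(t[120:320,120:320],(400,400))]))
E
```

```text
clock: 17.7
tcp_pos: [0.3591, -0.0211, 0.2221]
eef_rot: [-0.498, 0.503, 0.497, 0.502]
contact_force: [0.2, -1.3, -0.3]
grip_width: 0.0602
17.8 [ 0.35910548 -0.02522428  0.22209862] [ 0.09553458  0.77415639 -0.54857124]
```

View pics/f.png

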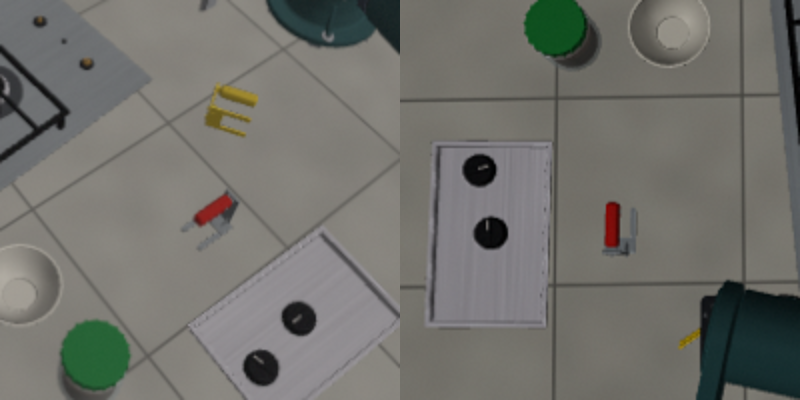

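```bash
python3 -m handwheel '[0,0,0,0,0,0,6, 0,0,0,0,0,0,6, 0,0,0,0,0,0,6]' >/dev/null
python3 - <<'E'
from h import *
from plant import sign_off
P=camera_params("top");S=camera_params("scene");t=read_camera("top");c=read_camera("scene")
def bl(im,x0,y0,x1,y1):
    m=np.zeros(im.shape[:2],np.uint8);m[y0:y1,x0:x1]=im[y0:y1,x0:x1].max(2)<60
    n,l,st,ce=cv2.connectedComponentsWithStats(m);i=1+np.argmax(st[1:,4]);return ce[i],st[i,2:4]
def tri(p,q):
    o1,d1=ray(P,p);o2,d2=ray(S,q);k=np.linalg.lstsq(np.c_[d1,-d2],o2-o1,rcond=None)[0];return (o1+k[0]*d1+o2+k[1]*d2)/2
for A,B in (((145,190,175,219),(415,318,445,348)),((152,222,180,252),(435,295,465,322))):
    p,q=bl(t,*A),bl(c,*B);print(p,q,tri(p[0],q[0]))
print(state()['joint_velocities'].round(3));print(sign_off())
E
```

```text
(array([159.43069307, 204.65346535]), array([16, 16], dtype=int32)) (array([430.22270742, 333.56331878]), array([17, 18], dtype=int32)) [0.5634713  0.40029704 0.01683041]
(array([165.10144928, 236.05797101]), array([17, 16], dtype=int32)) (array([449.17788462, 308.88942308]), array([17, 17], dtype=int32)) [0.47565166 0.38319562 0.01703662]
[ 0.004  0.001  0.    -0.002 -0.001 -0.001]
the job is handed in; nothing more can be done
None
```

The knob is off the hob and standing in the tray, and I handed the job in at about 18 s of the 56 s allowed. I hooked it with the red-gripped puller and drew it straight up; the gripper only ever held the puller's grip. The puller now stands upright on the ledge between hob and tray.

- **Knob:** it stands in the tray at (0.476, 0.383). Its measured height is 17 mm, the same as the knob already there, which means it is standing on its hub. It is about 89 mm from the other knob, centre to centre.
- **Other knob:** it has moved less than 0.2 mm.
- **Rest of the scene:** in the last pictures the puller stood clear of hob and tray, and the container and bowl were where they had been. The yellow look-alike also looked unmoved. I did not check the spoon, opener or griddle at the end, but the arm never went near them.
- **Forces:** readings taken at the end of each move never exceeded about 3 N. The pull itself was not logged while it was happening.
- **Disagreement:** just after I slid the fork in, the height read 1.4 mm more than commanded. It did no harm, and no check failed.

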